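Lay out tablet modules on their outlined pads

TASK

Lay the four modules taken out of the tablet on the teal pads, each flat, right side up, in the middle of the white outline of its own shape and lined up with it. Put the battery pack in place first, before moving any other module. Set the modules down without dropping them, and leave the screw tin and the orange loupe where they stand.

Things in the scene. Friction and masses are not known exactly. Their poses are not given: they have to be found in the camera images.
- battery_c (a point): Battery pack: black slab 86 x 46 x 10 mm, with a yellow stripe across one end and a silver label; about 0.11 kg. x: along its 86 mm, y: along its 46 mm. Origin: its centre, half-way up. z: up. Lies flat on the work surface at the start, 10 mm up to its top.
- speaker_c (a point): Speaker box: dark grey bar 64 x 22 x 14 mm, with a slotted steel grille and a red patch at one end; about 0.04 kg. x: along its 64 mm, y: along its 22 mm. Origin: its centre, half-way up. z: up. Lies flat on the work surface at the start, 14 mm up to its top.
- camera_c (a point): Camera module: square aluminium block 32 x 32 x 14 mm, with two black lenses on top that stand 1.5 mm proud (looks only); about 0.04 kg. x and y: along its sides. Origin: its centre, half-way up. z: up. Lies flat on the work surface at the start, 14 mm up to its top.
- coil_c (a point): Charging coil: round puck, 40 mm in diameter and 12 mm thick, black with a copper top; about 0.05 kg. Its turn about z does not matter. Origin: its centre, half-way up. z: up. Lies flat on the work surface at the start, 12 mm up to its top.
- pad_battery: Fixed teal silicone pad, 110 x 74 mm and 3 mm thick, with a white outline (line 4 mm wide, pale green inside) printed in its middle: a large rectangle, 96 x 56 mm inside the line, for the battery pack, long side along x. Origin: centre of the pad and of the outline, on the work surface (the pad's top is 3 mm above it). x: along the pad's 110 mm, z: up.
- pad_speaker: Fixed teal silicone pad, 110 x 74 mm and 3 mm thick, with a white outline (line 4 mm wide, pale green inside) printed in its middle: a slim rectangle, 74 x 32 mm inside the line, for the speaker box, long side along x. Origin: centre of the pad and of the outline, on the work surface (the pad's top is 3 mm above it). x: along the pad's 110 mm, z: up.
- pad_camera: Fixed teal silicone pad, 110 x 74 mm and 3 mm thick, with a white outline (line 4 mm wide, pale green inside) printed in its middle: a square, 42 x 42 mm inside the line, for the camera module, sides along x and y; any of the four ways round will do. Origin: centre of the pad and of the outline, on the work surface (the pad's top is 3 mm above it). x: along the pad's 110 mm, z: up.
- pad_coil: Fixed teal silicone pad, 110 x 74 mm and 3 mm thick, with a white outline (line 4 mm wide, pale green inside) printed in its middle: a circle, 50 mm in diameter inside the line, for the round charging coil. Origin: centre of the pad and of the outline, on the work surface (the pad's top is 3 mm above it). x: along the pad's 110 mm, z: up.
- tin_c (a point): Bystander, to be left alone: loose round steel screw tin, closed, 48 mm in diameter and 28 mm tall, with a paper disc on its lid. Origin: its centre, half-way up.
- loupe_c (a point): Bystander, to be left alone: loose orange eye loupe standing on its wide end, 38 mm in diameter at the foot, 26 mm at the top, 34 mm tall. Origin: its centre line, half-way up.
Mind the look-alikes: they are no part of the job. What is shaped like the pad_coil but brown, red or yellow is not meant.

How it is judged:
On the way:
1. the battery pack lies on its own outline, let go (horizontal distance between battery_c and pad_battery below 0.012 m and z of battery_c in the frame of pad_battery below 0.011 m and angle between battery_c's own z axis and vertical below 0.1 rad and angle between the x axis of battery_c and the x axis of pad_battery, either way round below 0.26 rad and linear speed of battery below 0.02 m/s and contact force between battery and the fingers below 0.05 N), for 0.2 s.
At the end, for the whole second after the job is handed in: Each module rests flat (within 0.1 rad) and right side up on its own pad, its centre within 12 mm of the outline's centre; battery pack, speaker box and camera module are lined up with their outlines within 0.26 rad (either way round; the square camera module any of four ways); all are at rest (horizontal distance between battery_c and pad_battery below 0.012 m and z of battery_c in the frame of pad_battery below 0.011 m and angle between each of battery_c, speaker_c, camera_c, coil_c's own z axis and vertical below 0.1 rad and angle between the x axis of battery_c and the x axis of pad_battery, either way round below 0.26 rad and linear speed of each of battery, speaker, camera, coil below 0.02 m/s and horizontal distance between speaker_c and pad_speaker below 0.012 m and z of speaker_c in the frame of pad_speaker below 0.013 m and angle between the x axis of speaker_c and the x axis of pad_speaker, either way round below 0.26 rad and horizontal distance between camera_c and pad_camera below 0.012 m and z of camera_c in the frame of pad_camera below 0.013 m and (angle between the x axis of camera_c and the x axis of pad_camera, either way round below 0.26 rad or angle between the x axis of camera_c and the y axis of pad_camera, either way round below 0.26 rad) and horizontal distance between coil_c and pad_coil below 0.012 m and z of coil_c in the frame of pad_coil below 0.012 m); the robot touches nothing.
It fails at once if another module is carried off (over 50 mm) while the battery pack is not on its pad (horizontal distance between battery_c and pad_battery above 0.02 m and distance of any of speaker_c, camera_c, coil_c from where it was at the start of the episode above 0.05 m).
It fails at once if the tin is shifted by more than 25 mm or knocked over (distance of tin_c from where it was at the start of the episode above 0.025 m or angle between tin_c's own z axis and vertical above 0.5 rad).
It fails at once if the loupe is shifted by more than 25 mm or knocked over (distance of loupe_c from where it was at the start of the episode above 0.025 m or angle between loupe_c's own z axis and vertical above 0.5 rad).
It fails at once if a module is dropped or thrown (falls freely for more than about 25 mm) ((linear speed of battery above 0.7 m/s and contact force between battery and anything else below 0.02 N) or (linear speed of speaker above 0.7 m/s and contact force between speaker and anything else below 0.02 N) or (linear speed of camera above 0.7 m/s and contact force between camera and anything else below 0.02 N) or (linear speed of coil above 0.7 m/s and contact force between coil and anything else below 0.02 N)).
It also fails if it takes over 109 s, if anything falls off the work surface, if the arm or the gripper's body presses on something with over 40 N, if the wrist force passes 120 N, or if a joint passes its speed limit or range.

ROBOT

A 7-joint arm with a two-finger parallel gripper is mounted at the origin on the work surface. World frame = base frame: x ahead of the robot, y to its left, z up, the work surface at z = 0. Lengths are in m, angles in rad, forces in N, time in s.
With the tool pointing down it reaches from about 0.425 to 0.95 m from the base axis. Payload 4.7 kg.
Tool frame: the origin (TCP) lies between the finger pads; the fingertips stand 25 mm ahead of it and the grasp point (between the pads) lies 6 mm ahead of it; x points along the fingers, z is the direction in which the jaws open and shut, and the axes are right-handed (so a half turn about x gives the same grasp; the last joint's range is limited). The gripper opens to 85 mm and grips with 20 to 120 N. Pads are 22 mm wide; open, the fingers measure 114 mm over their backs; the gripper's body (76 mm by 85 mm) begins 54 mm behind the grasp point. The pads swing forward as they close: fully open they stand 13 mm farther back than shut.
Start: joints at [-0.029, 0.469, -0.049, 1.532, 0.024, 1.141, -0.082], TCP at [0.675, 0, 0.256] pointing down, gripper open.
Joint ranges: [-2.59, 2.59], [-0.33, 1.99], [-1.39, 1.29], [0.1, 2.45], [-1.04, 4.18], [0.21, 1.99], [-2.66, 2.66]. Speed limits (rad/s): [2.57, 2.57, 3.14, 3.14, 3.14, 3.14, 3.14].

INTERFACE

Orientations are given as a 3x3 rotation matrix whose columns are the frame's x, y, z axes.
In Python, from rig import * gives the robot as it stands. Calls block until the motion is done:
- movep(position, orientation): joint-space move of the TCP to a pose.
- move_l(position, attitude=None, feed=0.15, until_force=None): straight line of the TCP; attitude=None keeps the orientation; feed is the mean speed in m/s. With until_force (N) it stops when the force on the tool has changed by that much, and returns True; else False.
- move_joints(angles): joint-space move.
- command_gripper(opening, newtons=None): finger opening in m; newtons is the grip in N (None keeps the last); returns when the fingers have stopped.
- sleep(seconds).
- inverse_kinematics(position, orientation): joint angles nearest the present ones, or None.
- sense(): the state.
- camera(name): name is "scene" or "side" or "wrist"; returns (picture, depth): 480x640x3 uint8, red, green, blue; 480x640 float32, m along the optical axis (not along the pixel's ray), 0 where there is no reading.
- camera_params(name): a dict with "K" (3x3 intrinsics, pixels), "position" and "rotation" of the camera in the world; the wrist camera has in their place "tool_from_camera" (4x4, takes a point from camera to tool coordinates, whose origin is the TCP and whose axes are the tool frame's). Camera axes: x right, y down, z forward; pixel columns grow to the right and rows downward; lengths in m; the calibration is good to about 2 mm. A picture is of the moment at which its call begins: read the wrist's pose just before it. camera_params takes no time and is no camera call.
A pose or a line that the arm cannot do raises Unreachable and nothing moves.
- finish_job(): hands the job in, once; it reports no verdict.
The state is a dict: "time_s": time; "joint_pos": joint angles; "qd": joint speeds; "joint_efforts": joint torques, N m; "position": TCP position; "tcp_rot": TCP orientation; "wrist_force": force on the tool from outside, world axes, zero at the start; "ft_torque": the same for the moment, N m; "finger_gap": finger opening in m.
Only numpy, scipy, OpenCV 4.12 (cv2) and the standard library are available. Lean on these libraries where they do the work, as an engineer would, in place of code of your own. Each camera call takes 0.05 s, during which the arm holds its last target. There are 200 camera calls.

## Working session

There is one attempt and no reset: what is moved stays moved. The work goes in short steps, each a Python script; the robot and the scene stay as the last script left them, time stands still between calls to the robot, and variables do not carry over. Pictures are saved under pics/ and viewed, about 12 in all and at most 16, crops included, and the job is handed in when it is done.

```bash
mkdir -p pics; ls
python3 - <<'E'
from rig import *
import numpy as np, cv2
s=sense(); print(s['time_s'],s['position'],s['tcp_rot'])
for n in ("scene","side","wrist"):
    p,d=camera(n); cv2.imwrite(f"pics/{n}0.png",p[:,:,::-1]); np.savez(f"{n}0.npz",p=p,d=d)
    print(n,camera_params(n))
E
```

```text
pics
0.0 [6.74463844e-01 1.77182962e-05 2.55245501e-01] [[-1.94303861e-03 -2.81904243e-05  9.99998112e-01]
 [-7.17337796e-05  9.99999997e-01  2.80510957e-05]
 [-9.99998110e-01 -7.16791398e-05 -1.94304062e-03]]
scene {'K': array([[542.63332468,   0.        , 325.27960417],
       [  0.        , 542.63332468, 235.32589002],
       [  0.        ,   0.        ,   1.        ]]), 'position': array([ 1.16842054, -0.54322193,  0.74540623]), 'rotation': array([[ 0.65619207,  0.45119209, -0.60484516],
       [ 0.75430341, -0.41444342,  0.50917877],
       [-0.02093666, -0.79035583, -0.61229022]])}
side {'K': array([[502.35843452,   0.        , 317.45099187],
       [  0.        , 502.35843452, 240.24924632],
       [  0.        ,   0.        ,   1.        ]]), 'position': array([0.02994816, 0.51128919, 0.86929088]), 'rotation': array([[-0.70835388, -0.5516367 ,  0.44037681],
       [-0.70578551,  0.54462237, -0.45304887],
       [ 0.01007933, -0.6317305 , -0.77512256]])}
wrist {'K': array([[389.72305466,   0.        , 325.03143656],
       [  0.        , 389.72305466, 243.2836327 ],
       [  0.        ,   0.        ,   1.        ]]), 'tool_from_camera': array([[-4.33177323e-04, -2.92913724e-01,  9.56138778e-01,
        -1.18026399e-01],
       [-3.55818213e-05, -9.56138863e-01, -2.92913766e-01,
         7.35655200e-02],
       [ 9.99999906e-01, -1.60904760e-04,  4.03755269e-04,
         1.79403333e-04],
       [ 0.00000000e+00,  0.00000000e+00,  0.00000000e+00,
         1.00000000e+00]])}
```

View pics/scene0.png

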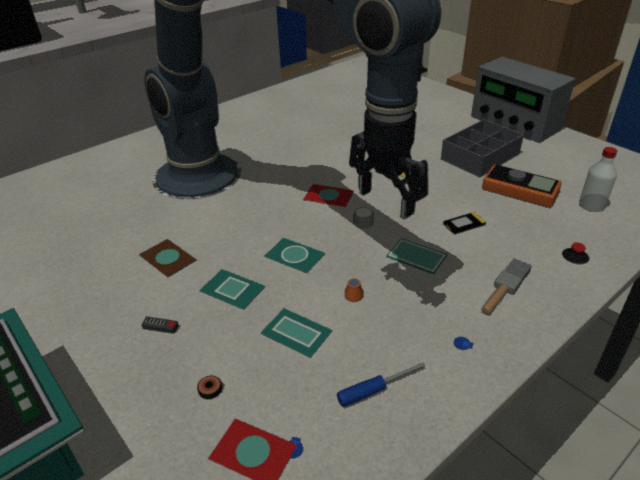

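View pics/side0.png

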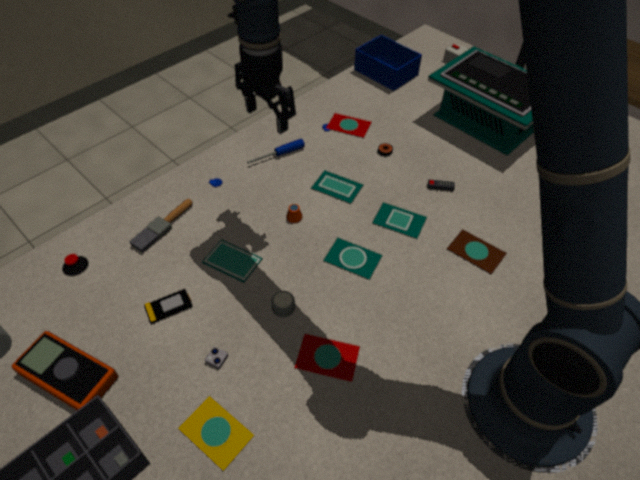

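The scene view shows teal pads at about (295,254), (232,288), (297,332) and a shaded one at (417,256). The loupe is at (354,290), the tin at (364,216), the battery at (464,222), the speaker at (160,324) and the coil at (209,387). The side view shows the camera module at (216,357). Next I'll rectify both views to a top-down map.

```bash
cat > h.py <<'E'
import numpy as np, cv2
from rig import *
X0,X1,Y0,Y1=0.30,1.05,-0.5,0.5
def pose(n,tp=None,tr=None):
    c=camera_params(n)
    if n!='wrist': return c['K'],c['position'],c['rotation']
    T=c['tool_from_camera']; return c['K'],tr@T[:3,3]+tp,tr@T[:3,:3]
def ortho(img,K,p,R,z,box=(X0,X1,Y0,Y1),res=0.001):
    """map: row down = -x, col right = -y (seen from robot, ahead is up)"""
    x0,x1,y0,y1=box; A=np.array([[0,-res,x1],[-res,0,y1],[0,0,z]]) # (col,row,1)->world
    A=np.array([[0,-res,x1],[-res,0,y1],[0,0,z]])
    H=K@R.T@(A-np.outer(p,[0,0,1]))
    w,h=int(round((y1-y0)/res)),int(round((x1-x0)/res))
    return cv2.warpPerspective(img,H,(w,h),flags=cv2.INTER_LINEAR|cv2.WARP_INVERSE_MAP)
def down(a):
    """tool pointing down, jaw axis z at angle a in the xy plane"""
    z=np.array([np.cos(a),np.sin(a),0]); x=np.array([0,0,-1.]); return np.c_[x,np.cross(z,x),z]
E
python3 - <<'E'
from h import *
for n in("scene","side"):
    f=np.load(f"{n}0.npz"); o=ortho(f['p'],*pose(n),0.003)
    o=np.clip(o*1.5,0,255).astype(np.uint8)
    for i in range(0,o.shape[1],100): cv2.putText(o,f"{Y1-i/1000:.1f}",(i,10),0,.4,(255,0,0)); o[:,i]=o[:,i]//2
    for i in range(0,o.shape[0],50): cv2.putText(o,f"{X1-i/1000:.2f}",(0,i+4),0,.4,(255,0,0)); o[i]=o[i]//2
    cv2.imwrite(f"pics/o_{n}.png",cv2.resize(o,(800,600),interpolation=cv2.INTER_AREA)[:,:,::-1])
E
```

```text
(no output)
```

View pics/o_side.png

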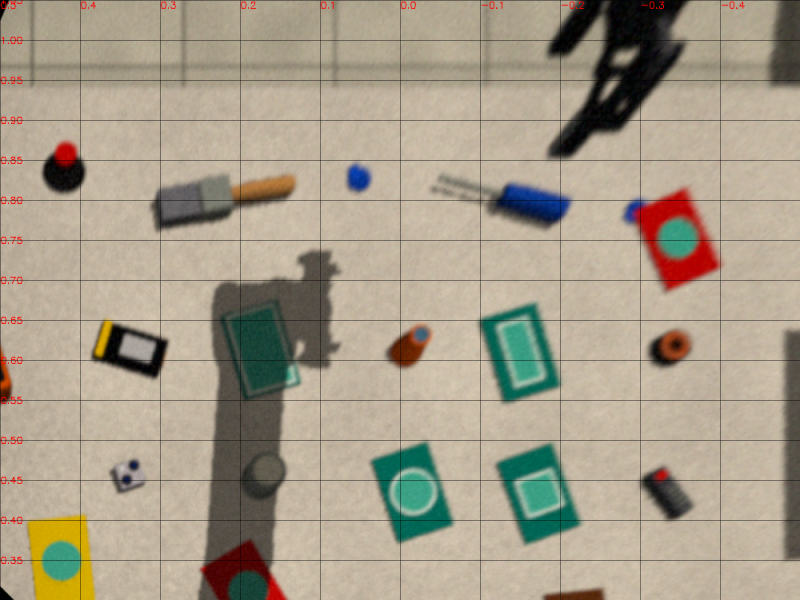

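View pics/o_scene.png

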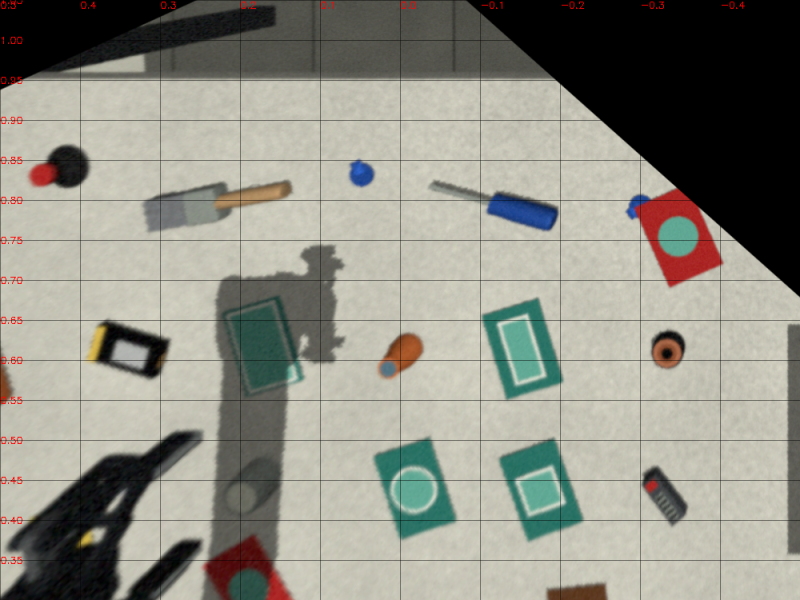

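Both maps agree to about 5 mm. The pads are the battery at about (0.615, 0.17), the speaker at (0.61, -0.15), the coil at (0.436, -0.016) and the camera at (0.436, -0.175). The modules are the battery at (0.614, 0.338), the camera at (0.455, 0.341), the coil at (0.616, -0.336) and the speaker at (0.433, -0.332). I'll refine these with two high wrist views.

Run:
```python
from h import *
for n,(x,y) in {'L':(.56,.27),'R':(.56,-.25)}.items():
    movep([x,y,.33],down(0)); s=sense(); p,d=camera('wrist')
    tp,tr=np.array(s['position']),np.array(s['tcp_rot']); np.savez(f"w{n}.npz",p=p,d=d,tp=tp,tr=tr)
    b=(.36,.76,.02,.46) if n=='L' else (.36,.76,-.44,.06)
    o=ortho(p,*pose('wrist',tp,tr),.003,b); print(n,s['time_s'],tp)
    cv2.imwrite(f"pics/ow{n}.png",cv2.resize(o,None,fx=1.6,fy=1.45)[:,:,::-1] if 0 else cv2.resize(o,None,fx=1.5,fy=1.5)[:,:,::-1])
```

```text
L 1.3083 [0.56097803 0.26794256 0.32948729]
R 3.2417 [ 0.56074528 -0.24836792  0.32991985]
```

View pics/owL.png

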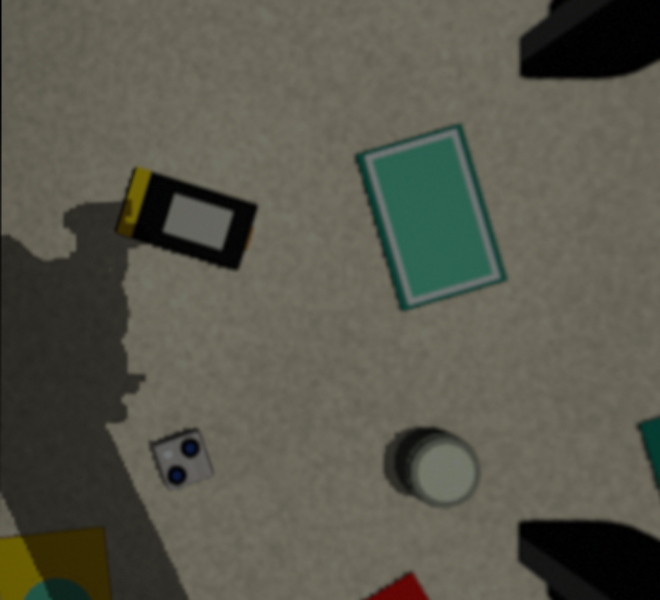

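View pics/owR.png

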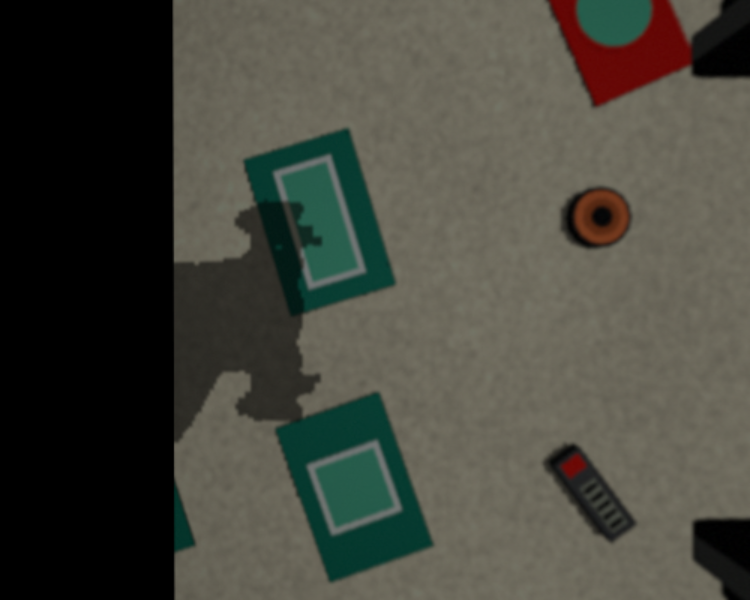

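The left view shows the battery at (187,219), the camera module at (182,459), pad_battery at (431,217) and the tin at (440,465). The right view shows the speaker pad at (320,222), the camera pad at (355,487), the coil at (600,217) and the speaker at (591,493). I'll segment these for precise poses, using depth height for the modules and hue for the pads, and add a view of the coil pad.

```bash
cat >> h.py <<'E'
def shot(n='wrist'):
    s=sense(); p,d=camera(n); return p,d,pose(n,np.array(s['position']),np.array(s['tcp_rot']))
def rect(pts):
    pts=np.float32(pts); (cx,cy),(w,h),a=cv2.minAreaRect(pts*1000)
    if w<h: w,h,a=h,w,a+90
    return np.round([cx/1000,cy/1000,w,h,(a+90)%180-90],4)  # centre m, long/short mm, long-axis angle deg from world x
def biggest(m):
    n,l,st,_=cv2.connectedComponentsWithStats(m.astype(np.uint8)); k=1+np.argmax(st[1:,4]); return l==k
def world(d,K,p,R):
    v,u=np.mgrid[:480,:640]; c=np.stack([(u-K[0,2])*d/K[0,0],(v-K[1,2])*d/K[1,1],d],-1); return c@R.T+p
def module(sh,c,h,r=.06):
    p,d,P=sh; w=world(d,*P); near=(np.hypot(w[...,0]-c[0],w[...,1]-c[1])<r)&(d>0)
    g=np.median(w[near&(w[...,2]<.004)][:,2]) if (near&(w[...,2]<.004)).any() else 0
    m=biggest(near&(w[...,2]>g+h*.6)&(w[...,2]<h+.02)); q=w[m]
    return rect(q[:,:2]),round(float(np.median(q[:,2])),4),round(float(g),4)
def pad(sh,c,r=.085):
    p,d,P=sh; b=(c[0]-r,c[0]+r,c[1]-r,c[1]+r); o=ortho(p,*P,.003,b,.0005)
    hsv=cv2.cvtColor(o,cv2.COLOR_RGB2HSV); m=cv2.inRange(hsv,(65,90,10),(100,255,255))
    m=biggest(cv2.morphologyEx(m,cv2.MORPH_CLOSE,np.ones((15,15)))); v,u=np.nonzero(m)
    return rect(np.c_[b[1]-v*.0005,b[3]-u*.0005])
E
python3 - <<'E'
from h import *
def load(n):
    f=np.load(n); return f['p'],f['d'],pose('wrist',f['tp'],f['tr'])
L,R=load('wL.npz'),load('wR.npz')
movep([.56,-.1,.33],down(0)); M=shot(); np.savez('wM.npz',p=M[0],d=M[1]); 
print('bat',module(L,(.614,.335),.010)); print('cam',module(L,(.455,.341),.014))
print('coil',module(R,(.616,-.34),.012)); print('spk',module(R,(.433,-.332),.014))
print('pb',pad(L,(.615,.172))); print('ps',pad(R,(.612,-.153)),pad(M,(.612,-.153)))
print('pca',pad(R,(.436,-.175)),pad(M,(.436,-.175))); print('pco',pad(M,(.436,-.016)))
print('tin',module(L,(.45,.166),.028,.04)); print('loupe',module(M,(.61,0),.034,.05))
for n in('scene','side'):
    f=np.load(n+'0.npz'); s=(f['p'],f['d'],pose(n)); print(n,'pco',pad(s,(.436,-.016)),'pb',pad(s,(.612,.172)),'ps',pad(s,(.612,-.153)))
o=ortho(M[0],*M[2],.003,(.36,.76,-.3,.2)); cv2.imwrite('pics/owM.png',cv2.resize(o,None,fx=1.5,fy=1.5)[:,:,::-1])
print(sense()['time_s'])
E
```

```text
bat (array([ 0.6144,  0.3355, 87.6652, 46.2899, 72.7651]), 0.0107, 0.0005)
cam (array([ 0.4562,  0.3382, 32.6465, 32.0541, 19.149 ]), 0.0145, 0.0005)
coil (array([ 0.6151, -0.3368, 39.3361, 38.756 , 33.4015]), 0.013, 0.0004)
spk (array([ 0.4344, -0.3325, 64.6384, 22.2401, 36.7415]), 0.0145, 0.0004)
pb [  0.6155   0.173  108.634   73.2504  16.3895]
ps [  0.6122  -0.1525 108.7466  73.0732  16.9661] [  0.6122  -0.1526 108.4751  73.0292  16.9453]
pca [  0.4358  -0.1755 109.0768  73.1067  19.5807] [  0.4358  -0.1756 108.6703  73.1195  19.6538]
pco [ 4.377000e-01 -1.780000e-02  1.092062e+02  7.286940e+01  1.792790e+01]
tin (array([ 0.453 ,  0.1744, 47.5583, 45.6905, -3.4616]), 0.0283, 0.0003)
loupe (array([ 6.13200e-01, -8.60000e-03,  2.97400e+01,  2.93688e+01,
        5.32328e+01]), 0.0345, 0.0006)
scene pco [ 4.398000e-01 -1.810000e-02  1.078462e+02  7.253840e+01  1.804780e+01] pb [  0.6193   0.1675 107.72    65.      16.2602] ps [  0.6143  -0.1526 108.4135  72.6346  16.9821]
side pco [ 4.349000e-01 -1.500000e-02  1.076972e+02  7.219370e+01  1.799310e+01] pb [  0.6114   0.1783 105.7     65.5359  16.1892] ps [  0.6093  -0.1497 107.6238  71.8418  16.9406]
3.9917
```

View pics/owM.png

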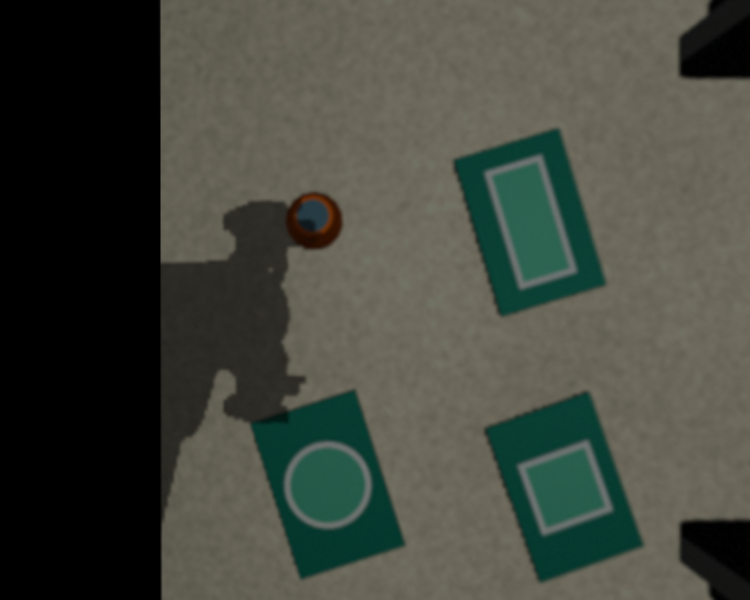

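All sizes and heights match the given values, and the three views agree on the pads. Next I'll write the pick-and-place and do the battery first.

```bash
cat >> h.py <<'E'
def pickplace(src,dst,w,a_src,a_dst,hover=.13):
    """jaw angles in deg; tries half turns"""
    best=None
    for k in(0,180):
        for j in(0,180):
            A,B=down(np.radians(a_src+k)),down(np.radians(a_dst+j))
            q=[inverse_kinematics([*c,z],r) for c,r in((src,A),(dst,B)) for z in(hover,.025)]
            if any(x is None for x in q): continue
            s=max(abs(x[6]) for x in q)+.3*abs(q[0][6]-q[2][6])
            if best is None or s<best[0]: best=(s,A,B)
    assert best,'no IK'
    _,A,B=best
    movep([*src,hover],A); command_gripper(min(w+.014,.085),40)
    move_l([*src,.045],feed=.2)
    t=move_l([*src,.012],feed=.04,until_force=4); zt=sense()['position'][2]
    move_l([*src,zt+.003],feed=.05); command_gripper(max(w-.01,0),40)
    s=sense(); z=s['position'][2]; print('touch',t,zt,'gap',s['finger_gap'],s['time_s'])
    move_l([*src,hover],feed=.2); print('lifted gap',sense()['finger_gap'])
    movep([*dst,hover],B); move_l([*dst,z+.018],feed=.2)
    t=move_l([*dst,z+.001],feed=.04,until_force=4); s=sense(); print('set',t,'z over pick',s['position'][2]-z,'gap',s['finger_gap'])
    sleep(.2); command_gripper(min(w+.014,.085)); sleep(.1); move_l([*dst,hover],feed=.15); print(sense()['time_s'])
E
python3 - <<'E'
from h import *
pickplace((.6144,.3355),(.6155,.173),.046,72.8-90,16.4-90)
s=sense()
movep([.56,.1,.33],down(0)); sh=shot(); print('bat',module(sh,(.6155,.173),.013,.065)); 
o=ortho(sh[0],*sh[2],.003,(.36,.76,-.1,.4)); cv2.imwrite('pics/b1.png',o[:,:,::-1]); print(sense()['time_s'])
E
```

```text
touch True 0.0200720366412828 gap 0.04498603550474369 7.8417
lifted gap 0.04483683481193304
set True z over pick 0.002931979979425906 gap 0.04491676105067975
11.6833
bat (array([ 0.618 ,  0.1722, 87.6434, 46.1364, 16.2776]), 0.0137, 0.0011)
12.8833
```

View pics/b1.png

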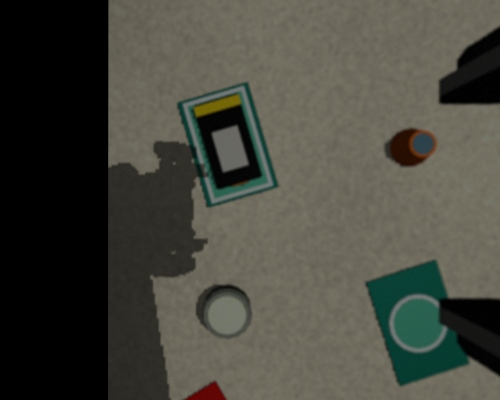

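The battery lies flat inside its outline at about (228,145), roughly 2.6 mm from centre and aligned within 0.2°. The tin and loupe are untouched. Now the other three.

Run:
```python
from h import *
print('cam'); pickplace((.4562,.3382),(.4358,-.1755),.032,19.15,19.6)
print('spk'); pickplace((.4344,-.3325),(.6122,-.1525),.022,36.74-90,16.95-90)
print('coil'); pickplace((.6151,-.3368),(.4377,-.0178),.040,0,0)
movep([.56,-.1,.33],down(0)); sh=shot()
print('cam',module(sh,(.4358,-.1755),.017)); print('spk',module(sh,(.6122,-.1525),.017)); print('coil',module(sh,(.4377,-.0178),.015)); print('loupe',module(sh,(.61,0),.034,.05))
o=ortho(sh[0],*sh[2],.003,(.36,.76,-.3,.2)); cv2.imwrite('pics/b2.png',o[:,:,::-1])
movep([.56,.1,.33],down(0)); sh=shot(); print('bat',module(sh,(.6155,.173),.013,.065),'pb',pad(sh,(.6155,.173))); print('tin',module(sh,(.45,.166),.028,.04))
print('coil',module(sh,(.4377,-.0178),.015)); print(sense()['time_s'],sense()['wrist_force'])
p,_=camera('scene'); cv2.imwrite('pics/s2.png',p[:,:,::-1])
```

```text
cam
touch True 0.022724947988386698 gap 0.03083665951847288 16.1083
lifted gap 0.030902023171491523
set True z over pick 0.002495254614194923 gap 0.03096910203546684
21.0917
spk
touch True 0.02406628001120277 gap 0.0207953643449664 23.8167
lifted gap 0.020734341690496386
set True z over pick 0.003000960635952836 gap 0.02061899197211744
27.9
coil
touch True 0.021343504370001293 gap 0.03839478867534656 31.1583
lifted gap 0.03836627251611391
set True z over pick 0.002853308668062958 gap 0.03815781378558229
35.6583
cam (array([ 0.4369, -0.1749, 32.1451, 31.9138, 20.5661]), 0.0175, 0.0025)
spk (array([ 0.6132, -0.1538, 63.9852, 22.7961, 17.1108]), 0.0175, 0.0024)
coil (array([ 4.39300e-01, -1.83000e-02,  3.93972e+01,  3.90012e+01,
       -9.84830e+00]), 0.0161, 0.0024)
loupe (array([ 6.13200e-01, -8.90000e-03,  2.90793e+01,  2.89148e+01,
       -8.94795e+01]), 0.0344, 0.0005)
bat (array([ 0.6181,  0.1723, 87.9886, 45.9733, 16.3459]), 0.0137, 0.0011) pb [  0.6157   0.1725 108.7731  72.9399  16.4404]
tin (array([ 0.453 ,  0.1733, 47.0606, 46.7855,  0.9075]), 0.0285, 0.0004)
coil (array([ 4.39500e-01, -1.81000e-02,  3.88747e+01,  3.88687e+01,
        8.93565e+01]), 0.0159, 0.0027)
37.55 [ 0.23877104  0.3268537  -0.06559072]
```

View pics/b2.png

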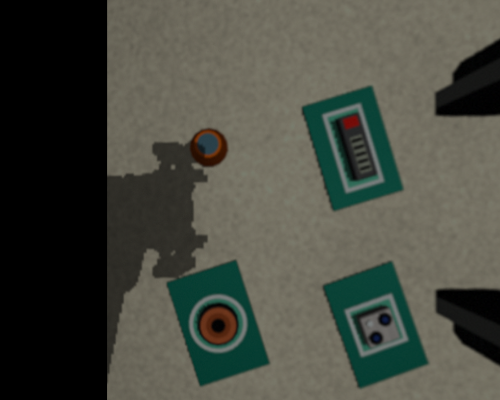

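View pics/s2.png

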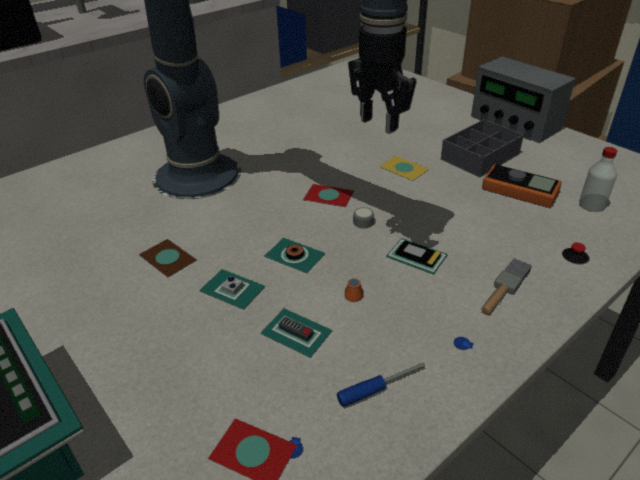

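The wrist map shows the speaker at (354,147), the camera at (379,326) and the coil at (218,325), each inside its own outline. The scene view confirms all four are in place, with the tin at (364,216) and the loupe at (354,290) standing where they were. The arm is clear, so I'm handing in.

```bash
python3 -c "
from rig import *
print(finish_job())"
```

```text
the job is handed in; nothing more can be done
None
```

All four modules are on their own teal pads, with the battery placed first, and the job is handed in; no verdict was reported. Each module was set down by force-sensed contact and then released. The robot's clock stood at about 38 s of the 109 s allowed.

Last checks from the wrist camera:

| Module | Distance from outline centre | Alignment error |
|---|---|---|
| Battery | about 2.4 mm | 0.1° |
| Speaker | about 1.6 mm | 0.2° |
| Camera | about 1.3 mm | 1° |
| Coil | about 1.7 mm | not applicable |

- **Flatness:** all the module tops read within about 1 mm of the height expected on the pads.
- **Bystanders:** the tin and loupe measured within about 1 mm of where they started.
- **Disagreement:** the scene and side cameras differed from the wrist camera on pad positions, by 2–4 mm for most and up to about 7 mm for the battery pad, which was in shadow. I used the wrist readings, which agreed with each other. No check failed.

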